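Pin down the tube-rack hold-down bar

TASK

On the sloping rack stand, swing the hold-down bar fully down over the tube racks so that its end sits between the two lugs. Then take the loose square-handled lock pin from the table and push it down the slope through the upper lug, the bar and the lower lug, fully home with its handle up against the lug, and let go of it. Leave the other things on the table where they are.

Things in the scene. Friction and masses are not known exactly. Their poses are not given: they have to be found in the camera images.
- stand: fixed stand on the table with a sloping aluminium deck (250 mm wide, 240 mm long up the slope, 30 degrees from level): low edge towards the robot and 55 mm above the table, high edge 175 mm. Origin on the table under the deck's centre; at yaw 0 the slope rises along its x
- deck: the sloping deck; origin at the centre of its top face (115 mm up), x up the slope, y level towards the robot's left, z square to the deck. Three black tube racks stand on it at y -25 to +77 mm: low front feet 32 mm high at x -103 to -51 mm, then bodies 60 mm high (94 mm with the capped tubes) at x -51 to +107 mm. A clevis stands at y -85 mm, the bar's hinge at y +100 mm
- clevis_mouth (a point): centre of the hole on the uphill face of the clevis's upper (farther) lug, 46 mm off the deck; axes as deck. The pin goes in here along -x, 30 degrees downward, towards the robot. The clevis is two steel lugs, each 10 mm thick, 36 mm wide, 64 mm high, with a 17 mm hole: upper lug at x 0 to -10 mm, lower at -26 to -36 mm. Uphill of it the deck is bare for 150 mm, y -40 to +54 mm
- hold_bar (a joint): angle in rad of the steel hold-down bar about its hinge: 0 = fully down on its stop, its eye between the lugs and its hole in line with theirs; it grows as the free end swings up, at most 1.3. The hinge is stiff: the bar stays where it is left, and 1 to 5 N on its free end moves it. No spring, no catch
- bar_hinge (a point): centre of the bar's hinge, 46 mm off the deck; axes as deck, fixed; the hinge turns about x. Closed, the bar runs from here along -y, 12 mm wide (x), 24 mm high (z +-12 mm); opened, its free end is lifted along z. From 169 mm out it widens to an eye 32 mm square with an 18 mm hole 185 mm out; a flat thumb tab (its top 16 mm above the bar's middle) ends it 222 mm out
- bar_eye (a point): centre of the hole in the bar's eye, mid-thickness; moves with the bar. Closed, it lies on the line of the lug holes, 18 mm downhill (x -18 mm) of clevis_mouth
- pin_handle (a point): centre of the square handle of the loose steel lock pin, 12 mm above the table as it lies. The handle is a plain square bar 24 x 24 x 55 mm (long along x). The pin weighs about 0.26 kg, its centre of mass inside the handle near the shoulder. Axes: the shank points along -x, z is up as it lies with a side of the handle flat on the table, the shank clear of the table
- pin_shoulder (a point): flat shoulder of the lock pin, on its centre line, where handle and shank meet, 27.5 mm from pin_handle; axes as pin_handle. From it the round shank runs along -x: 14 mm thick, 62 mm long, its last 9 mm tapered to 7 mm. Pushed home, this point lies on clevis_mouth
- pin_tip (a point): the end of the pin's shank, on its centre line, 62 mm from the shoulder; axes as pin_handle
- lock_pin: the whole lock pin, 117 mm long; origin under its shoulder, on the underside of the handle; axes as pin_handle
- thumb_screw: steel thumb screw standing upright on its round 36 mm head, thin 10 mm thread upward, 62 mm tall; a bystander; origin at the centre of its underside
- spare_rack: empty black plastic tube rack standing on the table, 34 x 160 x 60 mm, long along its y, with a low 40 mm foot at its +y end; a bystander; origin on its underside
- label_roll: roll of paper labels lying flat, 90 mm across, 55 mm tall, with a 38 mm bore; a bystander; origin at the centre of its underside
- cleaner: white bottle of cleaner, 60 mm across, 170 mm tall; a bystander; origin at the centre of its underside
- screwdriver: black-handled screwdriver lying flat along its x, handle to its -x; a bystander; origin on its underside
- cap_bin: grey open plastic bin, 110 x 150 mm, 55 mm tall; a bystander; origin at the centre of its underside
Mind the look-alikes: they are no part of the job. What is shaped like the lock_pin but pink or yellow is not meant.

How it is judged:
By the outcome, as a careful person would: the job done as asked, in the order asked, and still so for the second after the job is handed in, with the robot touching nothing.
It also fails if it takes over 54 s, if anything falls off the work surface, if the arm or the gripper's body presses on something with over 40 N, if the wrist force passes 120 N, or if a joint passes its speed limit or range.

ROBOT

A 6-joint arm with a two-finger parallel gripper is mounted at the origin on the work surface. World frame = base frame: x ahead of the robot, y to its left, z up, the work surface at z = 0. Lengths are in m, angles in rad, forces in N, time in s.
With the tool pointing down it reaches from about 0.275 to 0.825 m from the base axis. Payload 4.9 kg.
Tool frame: the origin (TCP) lies midway between the tips of the shut fingers; the grasp point (between the pads) lies 19 mm behind it (bot.grip_depth is the distance from the TCP to the grasp point, in m); y points along the fingers, x is the direction in which the jaws open and shut, and the axes are right-handed (so a half turn about y gives the same grasp; the last joint's range is limited). The gripper opens to 85 mm and grips with 20 to 120 N. Pads are 22 mm wide; open, the fingers measure 114 mm over their backs; the gripper's body (76 mm by 85 mm) begins 54 mm behind the grasp point. The pads swing forward as they close: fully open they stand 13 mm farther back than shut.
Start: joints at [-1.415, 0.326, -0.193, 1.052, 0, 1.437], TCP at [0.157, -0.527, 0.231] pointing down, gripper open.
Joint ranges: [-2.65, 2.65], [-0.97, 1.79], [-1.3, 1.35], [-1.93, 2.1], [-1.47, 1.37], [-3.14, 3.14]. Speed limits (rad/s): [2.57, 2.57, 3.14, 3.14, 3.14, 3.14].

INTERFACE

Orientations are given as a unit quaternion [w, x, y, z].
In Python, from cell import bot gives the robot as it stands. Calls block until the motion is done:
- bot.move_pose(position, orientation): joint-space move of the TCP to a pose.
- bot.move_linear(position, speed=0.15, rotation=None, until_force=None): straight line of the TCP; rotation=None keeps the orientation; speed is the mean speed in m/s. With until_force (N) it stops when the force on the tool has changed by that much, and returns True; else False.
- bot.goto_joints(angles): joint-space move.
- bot.set_gripper(opening, grasp_force=None): opening from 0.0 (shut) to 1.0 (fully open); grasp_force is the grip in N (None keeps the last); returns when the fingers have stopped.
- bot.wait(seconds).
- bot.solve_ik(position, orientation): joint angles nearest the present ones, or None.
- bot.camera(name): name is "scene" or "top" or "wrist"; returns the picture (400x640x3 uint8, red, green, blue); there is no depth.
- bot.calibration(name): a dict with "mtx" (3x3 intrinsics, pixels), "extrinsics" (4x4, takes a point from world to camera coordinates); the wrist camera has in their place "hand_eye" (4x4, takes a point from camera to tool coordinates, whose origin is the TCP and whose axes are the tool frame's). Camera axes: x right, y down, z forward; pixel columns grow to the right and rows downward; lengths in m; the calibration is good to about 2 mm. A picture is of the moment at which its call begins: read the wrist's pose just before it. calibration takes no time and is no camera call.
A pose or a line that the arm cannot do raises bot.PlanningError and nothing moves.
- bot.close_job(): hands the job in, once; it reports no verdict.
Trained networks look in the newest picture that a camera, given by its name, has taken for a name from the list of things; names that differ only in an ending like _2 or _b are one class to them, and where a whole thing is asked for, a point or a joint stands for the part that bears it (a point fixed in the world has none). Each returns a list of dicts, best first, with "confidence" (0 to 1); they miss things now and then, are a little off and sometimes report something else, mostly with a low value. They report only what shows in the picture. A call takes as long as a camera call. They do not tell look-alikes from the thing itself.
- bot.search_frame(camera, thing): "bbox" ([left, top, width, height] in pixels, round what is visible of it).
Readings, each from a call of its own:
- bot.read_clock(): time.
- bot.read_joint_positions(): joint angles.
- bot.read_joint_vel(): joint speeds.
- bot.read_joint_efforts(): joint torques, N m.
- bot.read_position(): TCP position.
- bot.read_tool_rot(): TCP orientation.
- bot.read_ft_force(): force on the tool from outside, world axes, zero at the start.
- bot.read_moment(): the same for the moment, N m.
- bot.read_gripper_width(): opening from 0.0 (shut) to 1.0 (fully open).
Only numpy, scipy, OpenCV 4.12 (cv2) and the standard library are available. Lean on these libraries where they do the work, as an engineer would, in place of code of your own. Each camera call takes 0.05 s, during which the arm holds its last target. There are 200 camera calls.

## Working session

There is one attempt and no reset: what is moved stays moved. The work goes in short steps, each a Python script; the robot and the scene stay as the last script left them, time stands still between calls to the robot, and variables do not carry over. Pictures are saved under pics/ and viewed, about 8 in all and at most 12, crops included, and the job is handed in when it is done.

```bash
mkdir -p pics; ls; python3 - <<'E'
from cell import bot
import cv2,numpy as np
for n in("scene","top"):
    im=bot.camera(n); cv2.imwrite(f"pics/{n}0.png",im[:,:,::-1])
    c=bot.calibration(n); print(n,np.round(c["mtx"],1).tolist(),np.round(c["extrinsics"],3).tolist())
    for t in("stand","clevis_mouth","bar_hinge","bar_eye","hold_bar","lock_pin","pin_handle","pin_shoulder","pin_tip"):
        print(t,[([round(v) for v in d["bbox"]],round(d["confidence"],2)) for d in bot.search_frame(n,t)][:5])
print(np.round(bot.calibration("wrist")["hand_eye"],3).tolist(),bot.read_clock(),bot.grip_depth,bot.read_tool_rot())
E
```

```text
pics
scene [[406.2, 0.0, 325.0], [0.0, 406.2, 197.3], [0.0, 0.0, 1.0]] [[0.803, 0.597, -0.01, -0.398], [0.342, -0.474, -0.811, -0.075], [-0.489, 0.648, -0.585, 1.376], [0.0, 0.0, 0.0, 1.0]]
stand [([283, 153, 127, 127], 0.86)]
clevis_mouth []
bar_hinge [([284, 154, 128, 87], 0.85)]
bar_eye [([283, 166, 49, 16], 0.72)]
hold_bar [([283, 164, 46, 17], 0.76)]
lock_pin [([128, 284, 46, 41], 0.77), ([210, 289, 35, 29], 0.65)]
pin_handle [([273, 263, 21, 42], 0.91), ([129, 283, 45, 44], 0.91), ([206, 291, 38, 28], 0.78)]
pin_shoulder [([271, 260, 21, 38], 0.91), ([206, 287, 36, 32], 0.64), ([129, 284, 46, 38], 0.61), ([308, 137, 53, 38], 0.43)]
pin_tip [([206, 288, 38, 31], 0.85), ([128, 285, 45, 37], 0.81), ([272, 260, 20, 40], 0.71)]
top [[435.0, 0.0, 319.5], [0.0, 435.0, 202.8], [0.0, 0.0, 1.0]] [[-0.023, -1.0, -0.01, 0.026], [-0.991, 0.025, -0.131, 0.503], [0.131, 0.006, -0.991, 1.34], [0.0, 0.0, 0.0, 1.0]]
stand [([265, 131, 97, 96], 0.98), ([285, 210, 70, 13], 0.65)]
clevis_mouth [([266, 130, 96, 93], 0.94)]
bar_hinge [([264, 135, 100, 86], 0.95)]
bar_eye [([288, 210, 64, 10], 0.86)]
hold_bar [([286, 208, 68, 16], 0.7)]
lock_pin [([431, 202, 5, 32], 0.68), ([375, 186, 32, 21], 0.64), ([447, 251, 35, 8], 0.48)]
pin_handle [([376, 188, 29, 19], 0.69), ([428, 197, 10, 36], 0.62), ([446, 249, 37, 10], 0.62)]
pin_shoulder [([429, 196, 11, 38], 0.82), ([446, 249, 36, 5], 0.79), ([375, 185, 32, 22], 0.5), ([381, 120, 65, 40], 0.35)]
pin_tip [([427, 198, 13, 34], 0.67), ([374, 188, 32, 16], 0.67), ([445, 249, 38, 9], 0.57)]
[[1.0, -0.002, -0.001, 0.0], [-0.0, -0.287, 0.958, -0.142], [-0.002, -0.958, -0.287, 0.074], [0.0, 0.0, 0.0, 1.0]] 1.0 0.0187 [-0.56694466  0.56696337 -0.42256892  0.42256573]
```

View pics/scene0.png

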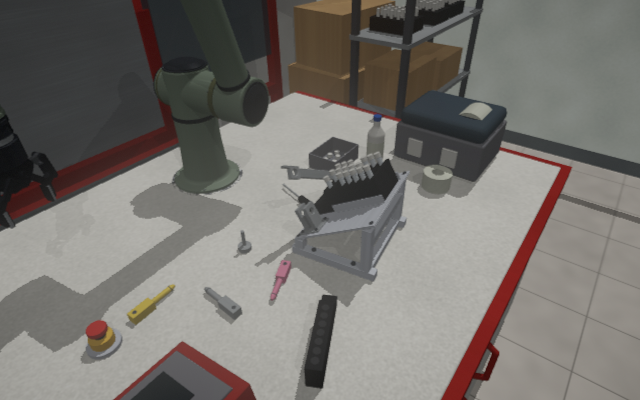

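View pics/top0.png

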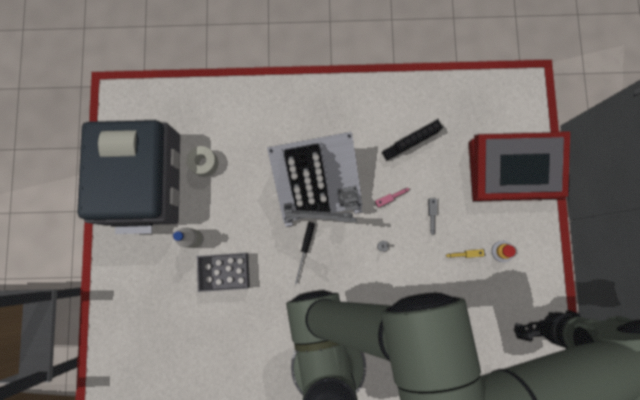

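The scene view shows the grey pin at (223,301), pink and yellow look-alikes at (281,280) and (150,302), the clevis at (307,212), and the raised bar with its tip at (284,167). In the top view the pin is at (433,215) with its handle towards +x, and the stand is at about (313,178). I'll view enlarged crops next.

```bash
python3 - <<'E'
import cv2,numpy as np
a=cv2.imread("pics/top0.png")[125:235,260:445]; b=cv2.imread("pics/scene0.png")[145:325,200:415]
a=cv2.resize(a,None,fx=4,fy=4,interpolation=cv2.INTER_CUBIC);b=cv2.resize(b,None,fx=3.3,fy=3.3,interpolation=cv2.INTER_CUBIC)
cv2.imwrite("pics/c_top.png",a);cv2.imwrite("pics/c_scene.png",b)
E
```

```text
(no output)
```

View pics/c_top.png

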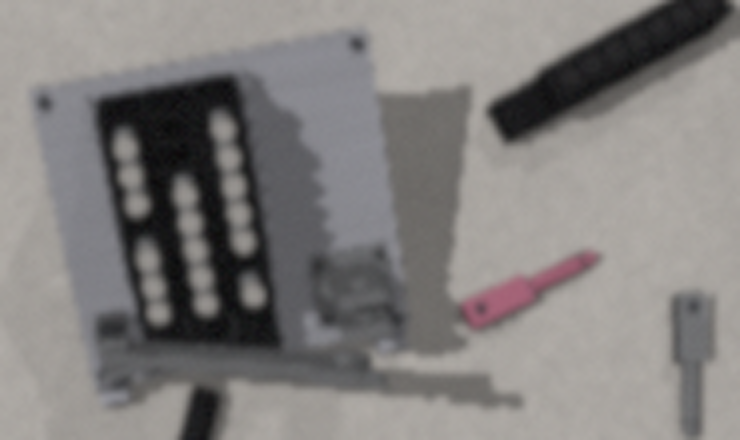

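View pics/c_scene.png

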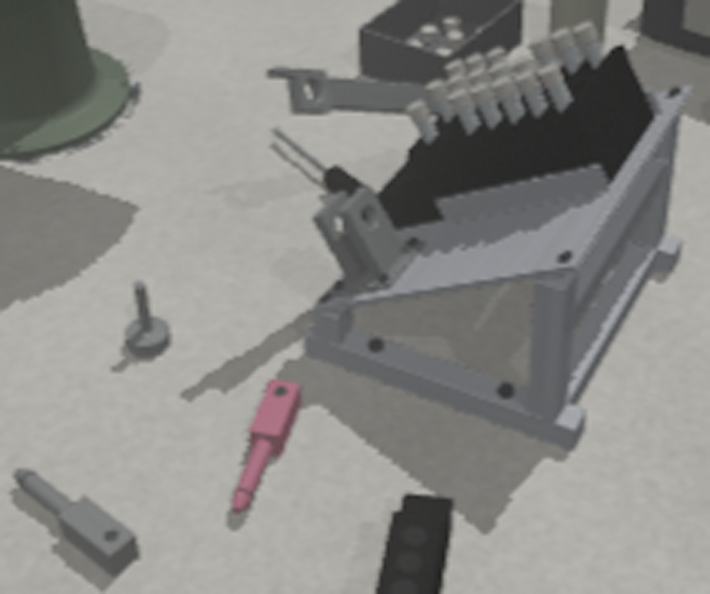

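```bash
cat > h.py <<'E'
from cell import bot
import numpy as np,cv2
from scipy.optimize import least_squares
from scipy.spatial.transform import Rotation as R
def cam(n):
    c=bot.calibration(n); return c["mtx"],c["extrinsics"]
def wcam():  # wrist extrinsics now (read before the picture)
    c=bot.calibration("wrist"); q=bot.read_tool_rot(); T=np.eye(4)
    T[:3,:3]=R.from_quat(np.r_[q[1:],q[0]]).as_matrix(); T[:3,3]=bot.read_position()
    return c["mtx"],np.linalg.inv(T@c["hand_eye"])
def proj(c,p):
    K,E=c; q=K@(E[:3,:3]@np.asarray(p,float)+E[:3,3]); return q[:2]/q[2]
def ray(c,uv):
    K,E=c; d=E[:3,:3].T@np.linalg.solve(K,[*uv,1]); return -E[:3,:3].T@E[:3,3], d/np.linalg.norm(d)
def tri(obs): # [(cam,uv)] -> point, residuals px
    f=lambda p:np.concatenate([proj(c,p)-uv for c,uv in obs])
    r=least_squares(f,[.5,-.1,.05]); return r.x,r.fun
def quat(M): q=R.from_matrix(M).as_quat(); return np.r_[q[3],q[:3]]
def tool(z,x): # tool rot: z approach? columns x,y,z with y=approach(fingers)
    y=np.array(z,float);y/=np.linalg.norm(y);x=np.array(x,float);x-=y*(x@y);x/=np.linalg.norm(x)
    return np.c_[x,y,np.cross(x,y)]
def deckR(yaw): return R.from_euler('z',yaw).as_matrix()@R.from_euler('y',-np.pi/6).as_matrix()
def dk(s,p): return np.array([s[0],s[1],.115])+deckR(s[2])@np.asarray(p,float)
def barp(s,r,n,xo=0): # point on bar r out, n above middle
    th=s[4]; return dk(s,[s[3]-.018+xo,.1-r*np.cos(th)+n*np.sin(th),.046+r*np.sin(th)+n*np.cos(th)])
E
cat > fit.py <<'E'
from h import *
S=cam("scene");T=cam("top")
sc=lambda x,y:np.array([200+(x+.5)/3.3-.5,145+(y+.5)/3.3-.5]); tc=lambda x,y:np.array([260+(x+.5)/4-.5,125+(y+.5)/4-.5])
obs=[(S,sc(575,268),lambda s:dk(s,[.12,-.125,0])),(S,sc(690,92),lambda s:dk(s,[.12,.125,0])),
(S,sc(369,213),lambda s:dk(s,[s[3],-.085,.046])),(S,sc(338,222),lambda s:dk(s,[s[3]-.026,-.085,.046])),
(S,sc(310,90),lambda s:barp(s,.185,0,.006)),(S,sc(268,72),lambda s:barp(s,.222,.016,.006)),
(T,tc(36,88),lambda s:dk(s,[.12,.125,0])),(T,tc(366,29),lambda s:dk(s,[.12,-.125,0])),(T,tc(404,345),lambda s:dk(s,[-.12,-.125,0]))]
f=lambda s:np.concatenate([proj(c,g(s))-uv for c,uv,g in obs])
r=least_squares(f,[.6,0,0,-.05,.6],loss='soft_l1'); s=r.x
print(np.round(s,4)); print(np.round(f(s).reshape(-1,2),1).tolist())
print("mouth",dk(s,[s[3],-.085,.046]),"eye",barp(s,.185,0),"hinge",dk(s,[s[3]-.018,.1,.046]))
np.save("s.npy",s)
for n,(a,b) in dict(hole_end=((690,307),(113,536)),).items(): print(n,tri([(T,tc(*a)),(S,sc(*b))]))
print("handle top-centre",tri([(T,tc(692,328)),(S,sc(99,532))]),"tip",tri([(T,tc(691,434)),(S,sc(19,474))]))
E
python3 fit.py
```

```text
[ 0.5675  0.0232  0.148  -0.0622  0.548 ]
[[-1.9, -1.1], [0.5, -2.1], [-1.7, 0.9], [0.1, -0.3], [0.1, 0.9], [1.3, -0.8], [-2.1, -0.1], [0.9, 0.0], [1.0, -3.6]]
mouth [ 0.50397844 -0.07223244  0.12373194] eye [ 0.43690157 -0.05484715  0.19819993] hinge [0.46127208 0.10844453 0.11473194]
hole_end (array([ 0.50068887, -0.34323184,  0.02111849]), array([-0.04787701, -0.0383593 , -0.04225428,  0.00202329]))
handle top-centre (array([ 0.48561176, -0.34413851,  0.01516218]), array([-0.45324601, -0.35819109, -0.40108839,  0.0176927 ])) tip (array([ 0.40011981, -0.34061141,  0.01295363]), array([ 0.0584147 ,  0.04299826,  0.05303682, -0.00131138]))
```

Fit agrees with the given geometry: about 1–2 px residuals, mouth roughly 0.124 m high, pin near the table at the right length. I'll refine it with wrist views.

```bash
cat > v.py <<'E'
from h import *
import pickle
M=tool([0,0,-1],[0,-1,0]); q=quat(M); D={}
def shot(n):
    c=wcam(); im=bot.camera("wrist"); cv2.imwrite(f"pics/{n}.png",im[:,:,::-1]); D[n]=c
    print(n,bot.read_position(),bot.read_clock())
bot.move_pose([.46,-.36,.20],q); shot("wp1")
bot.set_gripper(0.0)
bot.move_pose([.50,-.13,.29],q); shot("wc1")
bot.move_pose([.55,-.04,.29],q); shot("wc2")
print(bot.read_joint_positions()); pickle.dump(D,open("D.pkl","wb"))
s=np.load("s.npy")
a=cv2.imread("pics/wc1.png");b=cv2.imread("pics/wc2.png")
for n in("wc1","wc2"): print(n,proj(D[n],dk(s,[s[3],-.085,.046])),proj(D[n],barp(s,.185,0)))
E
python3 v.py
```

```text
wp1 [ 0.45931609 -0.36095542  0.20016035] 2.3583
wc1 [ 0.49979305 -0.13106574  0.28923672] 4.1583
wc2 [ 0.54980152 -0.0409175   0.28919269] 4.7
[-2.07876622e-01  2.99079521e-01 -8.17237091e-02  1.19145380e+00
 -5.50331605e-04  2.93488414e+00]
wc1 [265.17409471 183.91731833] [235.22251372 275.42043939]
wc2 [348.09907575 227.28698439] [335.16764903 322.37535681]
```

View pics/wp1.png

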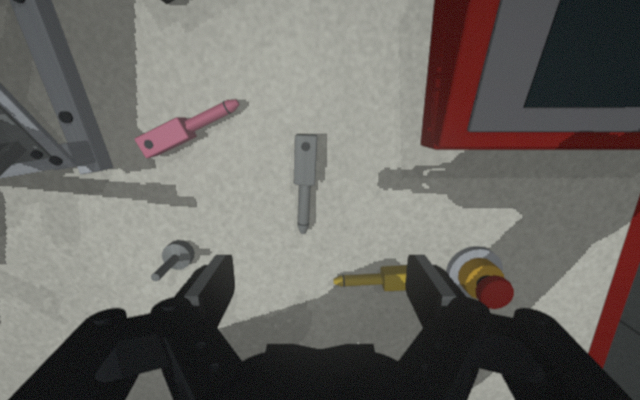

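View pics/wc1.png

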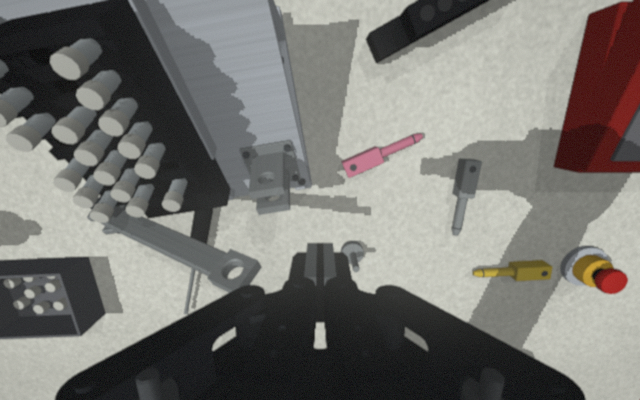

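View pics/wc2.png

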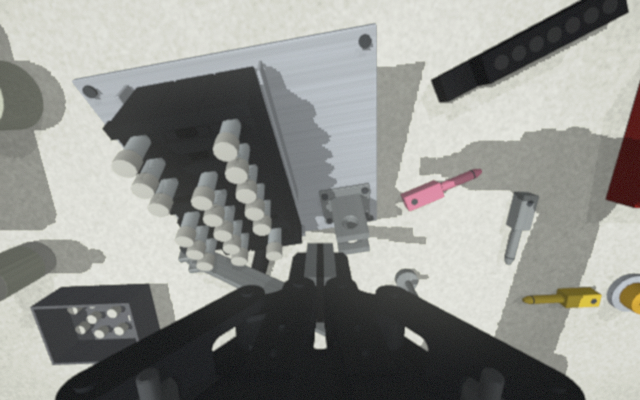

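wp1: pin handle at (306,160), tip at (303,229). wc1: lug hole near (268,178), bar eye near (233,268). wc2: lug hole near (349,226), deck corners (376,24) and (75,80). I'll zoom in on these.

```bash
python3 - <<'E'
import cv2,numpy as np
z=lambda n,x,y,w,h,f:cv2.resize(cv2.imread(f"pics/{n}.png")[y:y+h,x:x+w],None,fx=f,fy=f,interpolation=cv2.INTER_CUBIC)
A=z("wc1",225,130,95,95,4);B=z("wc2",305,170,95,95,4);C=z("wp1",270,125,70,115,4)[:200]; 
P=np.hstack([A,B]); Q=np.hstack([cv2.resize(z("wp1",285,125,45,115,1),None,fx=4,fy=4,interpolation=cv2.INTER_CUBIC)[:460].transpose(1,0,2),np.zeros((180,300,3),np.uint8)])
cv2.imwrite("pics/z.png",np.vstack([P,Q]))
E
```

```text
(no output)
```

View pics/z.png

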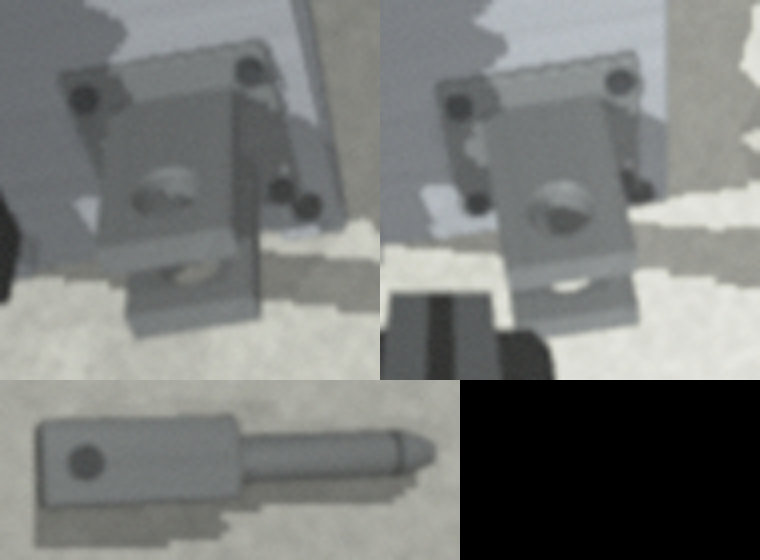

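```bash
cat > fit2.py <<'E'
exec(open("fit.py").read().split("f=lambda s")[0])
import pickle
D=pickle.load(open("D.pkl","rb"));W1,W2,P1=D["wc1"],D["wc2"],D["wp1"]
a=lambda x,y:np.array([225+(x+.5)/4-.5,130+(y+.5)/4-.5]); b=lambda x,y:np.array([305+(x+.5)/4-.5,170+(y+.5)/4-.5]); p=lambda x,y:np.array([285+(y-380+.5)/4-.5,125+(x+.5)/4-.5])
print("mouth tri",tri([(W1,a(165,193)),(W2,b(180,207))]))
print("mouth tri3",tri([(W1,a(165,193)),(W2,b(180,207)),(S,sc(369,213))]))
print("eye tri",tri([(W1,[234,269]),(S,sc(310,90))]))
m=lambda y,z:(lambda s:dk(s,[s[3],y,z]))
obs+=[(W1,a(165,193),m(-.085,.046)),(W2,b(180,207),m(-.085,.046)),(W1,a(98,249),m(-.067,.064)),(W1,a(236,230),m(-.103,.064)),
(W2,b(130,273),m(-.067,.064)),(W2,b(254,251),m(-.103,.064)),(W2,[376,24],lambda s:dk(s,[.12,-.125,0])),(W2,[75,80],lambda s:dk(s,[.12,.125,0])),(W1,[234,269],lambda s:barp(s,.185,0,.006))]
w=np.r_[np.ones(9),np.ones(9)]
f=lambda s:np.concatenate([(proj(c,g(s))-uv) for c,uv,g in obs])
r=least_squares(f,np.load("s.npy"),loss='soft_l1'); s=r.x; np.save("s2.npy",s)
print(np.round(s,4)); print(np.round(f(s).reshape(-1,2),1).tolist())
print("mouth",dk(s,[s[3],-.085,.046]),"eye",barp(s,.185,0,.006))
h=tri([(T,tc(690,307)),(S,sc(113,536)),(P1,p(87,462)),(W1,[461.5,165])]);t=tri([(T,tc(691,434)),(S,sc(19,474)),(P1,p(433,452))])
print("hole",h,"tip",t)
# plane intersections from wrist alone
def pl(c,uv,z): o,d=ray(c,uv); return o+d*(z-o[2])/d[2]
print("wrist: hole",pl(P1,p(87,462),.024),"shoulder",pl(P1,p(243,456),.016),"tip",pl(P1,p(433,452),.012))
for y in(0,.05,-.05): pass
E
python3 fit2.py
```

```text
mouth tri (array([ 0.51091515, -0.07357382,  0.12415932]), array([ 0.11924515, -0.22472023, -0.12467557,  0.23459325]))
mouth tri3 (array([ 0.51193085, -0.07373322,  0.12841348]), array([-0.49262847, -0.35902917,  0.42215791,  0.70746305,  0.34206034,
        0.84918996]))
eye tri (array([ 0.44775087, -0.05718641,  0.20658391]), array([0.16847051, 0.30026429, 0.93930939, 0.28984796]))
[ 0.5691  0.021   0.1608 -0.0575  0.5593]
[[-0.9, -0.5], [0.2, -2.0], [-0.2, 1.6], [1.5, 0.5], [1.2, 0.6], [2.4, -1.2], [-1.7, -0.1], [1.1, -1.0], [2.0, -4.7], [0.8, 0.3], [0.9, 1.0], [-0.5, 0.7], [-0.4, -0.1], [-0.7, -0.1], [1.8, 0.3], [2.2, -0.2], [-4.3, 0.6], [-0.4, -0.4]]
mouth [ 0.51077248 -0.07458017  0.12606703] eye [ 0.44755783 -0.05627747  0.20507145]
hole (array([ 0.50107102, -0.34187692,  0.00726409]), array([-1.54346208,  0.43255289,  1.40439037,  3.74696392, -2.36185889,
       -0.39751845,  2.84314126,  2.65287472])) tip (array([ 0.39861439, -0.34013257,  0.01304356]), array([-0.05867564,  0.52055631, -0.21577484, -0.4433044 ,  0.07978853,
       -0.4035179 ]))
wrist: hole [ 0.50225584 -0.34535551  0.024     ] shoulder [ 0.45761249 -0.34249805  0.016     ] tip [ 0.39766105 -0.33995924  0.012     ]
```

```bash
cat > bar.py <<'E'
from h import *
s=np.load("s2.npy"); Dr=deckR(s[2]); r=.145
def tp(th,up=0): return dk(s,[s[3]-.018,.1-r*np.cos(th),.046+r*np.sin(th)+.012*np.cos(th)+.0145*np.tan(th)+up])
for sg in(-1,1):
    q=quat(tool(-Dr[:,2],sg*Dr[:,1])); sols=[bot.solve_ik(p,q) for p in(tp(.65,.03),tp(0,-.01))]
    print(sg,[None if j is None else np.round(j,2).tolist() for j in sols])
    if all(j is not None for j in sols): break
else: raise SystemExit
bot.move_pose(tp(.65,.06),q); bot.move_linear(tp(.65,.008),.1)
for th in(.5,.35,.2,.08):
    bot.move_linear(tp(th),.08); print(th,np.round(bot.read_ft_force(),1))
print(bot.move_linear(tp(0,-.010),.02,until_force=14))
F=bot.read_ft_force(); P=bot.read_position(); print(np.round(F,1),"deck pos",Dr.T@(P-dk(s,[0,0,0])),"expected",Dr.T@(tp(0)-dk(s,[0,0,0])))
bot.move_linear(P+.09*Dr[:,2],.2)
S=cam("scene");T=cam("top");s[4]=0
for n,c in(("scene",S),("top",T)):
    im=bot.camera(n); cv2.imwrite(f"pics/{n}1.png",im[:,:,::-1])
print("tab proj",proj(S,barp(s,.222,.016,.006)),bot.read_clock(),bot.read_joint_positions())
W=wcam(); im=bot.camera("wrist")
a=cv2.imread("pics/scene1.png")[150:270,260:420]; a=cv2.resize(a,(640,480),interpolation=cv2.INTER_CUBIC)
cv2.imwrite("pics/after.png",a); cv2.imwrite("pics/w_after.png",im[:,:,::-1])
E
python3 bar.py
```

```text
-1 [[-0.44, -0.29, -0.95, 0.47, 0.29, 2.61], [-0.4, 0.09, -1.03, -0.0, 0.27, 2.65]]
0.5 [ 0.3  0.1 -0.3]
0.35 [ 0.6 -0.4 -0. ]
0.2 [-0.3 -0.1 -0.2]
0.08 [0.3 0.1 0.5]
True
[-8.5 -0.8 13.3] deck pos [-0.0752276  -0.04506553  0.05807608] expected [-0.07554028 -0.045       0.058     ]
tab proj [297.06851514 214.50916424] 9.3917 [-0.4864697  -0.17725921 -0.9683373   0.34975826  0.30557451  2.56211771]
```

View pics/after.png

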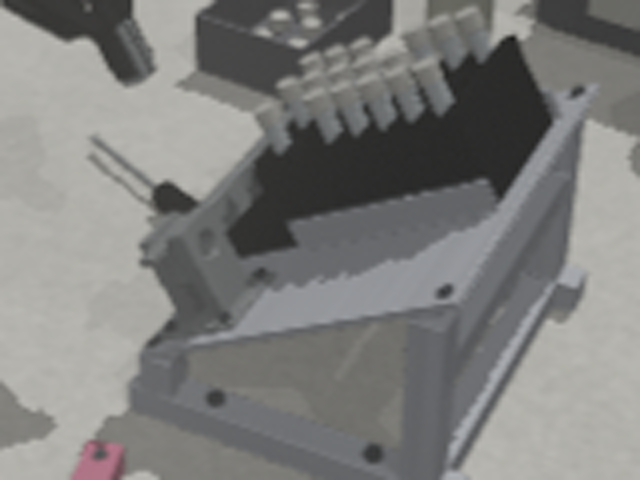

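Bar stopped firmly at deck height 58.1 mm (58.0 expected closed), and the picture shows it between the lugs at crop (190,240). Next is the pin.

```bash
cat > pin.py <<'E'
from h import *
s=np.load("s2.npy"); Dr=deckR(s[2]); m=dk(s,[s[3],-.085,.046])
yaw=-.048; Pr=R.from_euler('z',yaw).as_matrix()
q=quat(tool([0,0,-1],-Pr[:,1])); qd=quat(tool(-Dr[:,2],-Dr[:,1]))
g=np.array([.4905,-.3447,.004])
pre=m+Dr@[.062+.03+.0305,0,-.008]
print([np.round(bot.solve_ik(p,o),2).tolist() for p,o in((g,q),(pre,qd),(pre+.08*Dr[:,2],qd))])
bot.set_gripper(1.0); bot.move_pose(g+[0,0,.09],q); print(bot.move_linear(g,.1,until_force=10),bot.read_position())
bot.set_gripper(0.0,80); print("width",bot.read_gripper_width(),bot.read_position())
z0=bot.read_position()[2]; np.save("z0.npy",z0)
bot.move_linear(g+[0,0,.14],.2); print("held",bot.read_gripper_width(),bot.read_ft_force())
bot.move_pose(pre+.08*Dr[:,2],qd); bot.move_linear(pre,.15)
print("pre err",Dr.T@(bot.read_position()-pre),bot.read_clock())
S=cam("scene")
im=bot.camera("scene"); a=cv2.resize(im[120:260,260:440,::-1],None,fx=3.5,fy=3.5,interpolation=cv2.INTER_CUBIC); cv2.imwrite("pics/pre.png",a)
W=wcam(); b=bot.camera("wrist")[:,:,::-1]; cv2.imwrite("pics/wpre.png",b)
cv2.imwrite("pics/pre2.png",np.vstack([a[:,:630],cv2.resize(b,(630,394))[:110]]) )
E
python3 pin.py
```

```text
[[-0.74, 0.65, -0.31, 0.61, 0.0, 2.45], [-0.33, 0.21, -0.66, 0.23, 0.24, 2.71], [-0.37, 0.05, -0.63, 0.42, 0.26, 2.67]]
False [ 0.49098868 -0.345109    0.00467108]
width 0.26038226081897975 [ 0.49086069 -0.34491397  0.0045274 ]
held 0.25969959952666066 [ 7.28805285e-03 -1.31421766e-03 -2.52914386e+00]
pre err [-3.78682229e-05 -5.81032333e-04 -8.99167000e-05] 15.8083
```

View pics/pre.png

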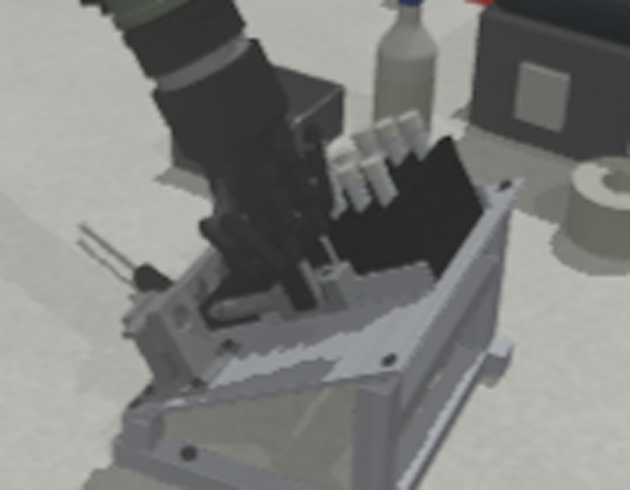

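Pin is held straight (weight 2.5 N matches) and its line extends to about (183,321), with the lug hole at (183,318). Now inserting with a force guard.

```bash
cat > ins.py <<'E'
from h import *
s=np.load("s2.npy"); Dr=deckR(s[2]); m=dk(s,[s[3],-.085,.046])
goal=m+Dr@[.0305,0,-.0077]
dep=lambda:np.round((Dr.T@(bot.read_position()-goal))*1000,1)
f=lambda:np.round(Dr.T@bot.read_ft_force(),1)
f0=f()
for x in(.085,.070,.055,.04,.025,.01,-.005):
    hit=bot.move_linear(goal+Dr@[x-.0305*0,0,0],.04,until_force=12)
    print(x,hit,"mm from home",dep(),"dF",f()-f0)
    if hit: break
print(bot.read_clock(),bot.read_gripper_width())
E
python3 ins.py
```

```text
0.085 False mm from home [84.6  0.1  0.4] dF [ 0.3 -0.8  0. ]
0.07 False mm from home [69.9 -0.  -0. ] dF [ 0.5 -0.5  0.2]
0.055 False mm from home [54.9 -0.   0. ] dF [ 0.2  0.1 -0.2]
0.04 False mm from home [39.9 -0.   0. ] dF [ 1.1 -0.6  0.2]
0.025 False mm from home [24.9 -0.1  0. ] dF [ 0.1 -0.2  0.5]
0.01 False mm from home [ 9.9 -0.   0. ] dF [-0.4 -0.5  1. ]
-0.005 True mm from home [ 1.6 -0.3  0.4] dF [3.2 0.  2.2]
19.2167 0.25785624138682317
```

```bash
cat > rel.py <<'E'
exec(open("ins.py").read().split("f0=f()")[0])
c=bot.read_position()
print(bot.move_linear(c+Dr@[-.008,0,0],.02,until_force=25),dep(),f())
print("grip",bot.read_gripper_width())
bot.set_gripper(.5); print(bot.read_gripper_width(),f(),dep())
p=bot.read_position(); bot.move_linear(p+.10*Dr[:,2],.15); bot.move_linear(p+.15*Dr[:,2]+Dr@[.08,0,0],.2)
W=wcam(); b=bot.camera("wrist"); uv=proj(W,m); print("mouth uv",uv)
b=np.ascontiguousarray(b[:,:,::-1]); cv2.imwrite("pics/wr.png",b)
j=bot.read_joint_positions(); bot.goto_joints([-1.2,.0,-.3,1.0,0,1.6])
a=bot.camera("scene")[:,:,::-1]; a=cv2.resize(a[150:260,270:420],None,fx=4,fy=4,interpolation=cv2.INTER_CUBIC)
cv2.imwrite("pics/fin.png",np.vstack([a,cv2.resize(b,(600,375))[:160]]))
x,y=np.clip(uv-[75,55],0,[490,290]).astype(int); z=cv2.resize(b[y:y+110,x:x+150],None,fx=4,fy=4,interpolation=cv2.INTER_CUBIC)
cv2.imwrite("pics/fin.png",cv2.resize(np.vstack([a,z]),(409,600)));cv2.imwrite("pics/fa.png",a);cv2.imwrite("pics/fz.png",z); print(bot.read_clock())
E
python3 rel.py
```

```text
False [ 1.7 -0.3  1.1] [ 15.5   5.2 -12.6]
grip 0.25947935055419036
0.4998117036723869 [-0.7 -0.3  1.2] [-7.3 -0.1  0.3]
mouth uv [320.28097888 282.73226635]
23.2667
```

View pics/fin.png

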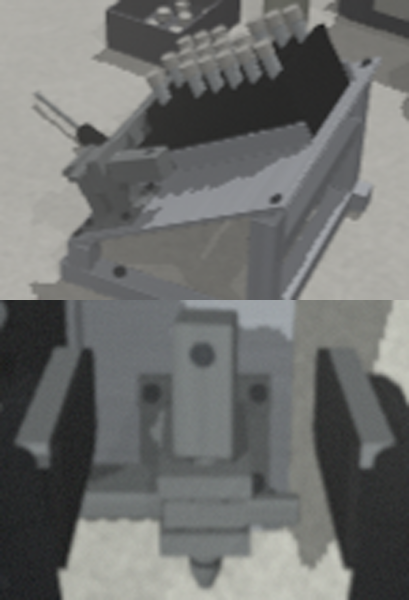

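```bash
cat > chk.py <<'E'
exec(open("ins.py").read().split("f0=f()")[0])
T=np.eye(4);T[:3,:3]=tool(-Dr[:,2],-Dr[:,1]);T[:3,3]=goal+Dr@[-.0073+.08,-.0001,.1503]
c=bot.calibration("wrist");W=(c["mtx"],np.linalg.inv(T@c["hand_eye"]))
print("mouth",proj(W,m))
for n,o in dict(rear=[.055,0,.012],front=[0,0,.012],lugtop=[0,0,.018],lugtop_dn=[-.010,0,.018],lug2top=[-.026,0,.018],lug2dn=[-.036,0,.018],tip=[-.062,0,0],base_up=[.0,0,-.046]).items(): print(n,proj(W,m+Dr@o))
im=cv2.imread("pics/wr.png"); cv2.imwrite("pics/g.png",cv2.resize(im[215:350,270:370],None,fx=4.4,fy=4.4,interpolation=cv2.INTER_CUBIC))
E
python3 chk.py
```

```text
mouth [319.73348401 283.16366461]
rear [319.61980524 241.79561494]
front [319.73455797 289.32561781]
lugtop [319.73512519 292.58010092]
lugtop_dn [319.75510871 300.8290456 ]
lug2top [319.7863193 313.7123848]
lug2dn [319.80536464 321.57405978]
tip [319.84577262 329.97207231]
base_up [319.72998957 263.11402975]
```

View pics/g.png

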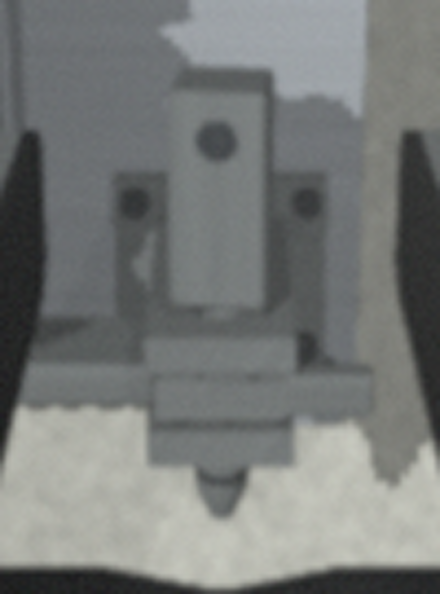

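The close crop shows about 4 mm of shank between the shoulder (row 305) and the lug (row 338), so the pin isn't fully home. It probably bound in the gripper's rigid hold. I'll push the free pin on the end of its handle with shut fingers so it can align itself.

```bash
cat > push.py <<'E'
exec(open("ins.py").read().split("goal=")[0])
qd=quat(tool(-Dr[:,2],-Dr[:,1])); L=lambda x,z,y=0:m+Dr@[x,y,z]
st=lambda:np.round(Dr.T@(bot.read_position()-m)*1000,1).tolist()+np.round(Dr.T@bot.read_ft_force(),1).tolist()
bot.set_gripper(0.0); bot.move_pose(L(.095,.14),qd); bot.move_linear(L(.09,-.006),.15)
print("start",st())
print(bot.move_linear(L(.060,-.006),.02,until_force=4),"contact",st())
for x in(.056,.052,.048,.044):
    h=bot.move_linear(L(x,-.006),.02,until_force=25); print(x,h,st())
    if h: break
bot.move_linear(L(.09,-.006),.1)
bot.move_linear(L(.0727,.1503),.2)
W=wcam(); im=bot.camera("wrist")[:,:,::-1]; cv2.imwrite("pics/wr2.png",im)
cv2.imwrite("pics/g2.png",cv2.resize(im[215:350,270:370],None,fx=4.4,fy=4.4,interpolation=cv2.INTER_CUBIC))
for n,o in dict(rear=[.055,0,.012],front=[0,0,.012],lugtop=[0,0,.018]).items(): print(n,(proj(W,m+Dr@o)[1]-215)*4.4)
print(bot.read_clock())
E
python3 push.py
```

```text
start [90.5, -0.3, -5.5, 0.3, -1.0, 0.6]
True contact [68.1, -0.2, -5.9, 2.2, -1.4, 0.7]
0.056 False [67.2, -2.0, -3.8, 17.6, 3.1, 4.9]
0.052 False [67.0, -2.6, -3.0, 23.6, 3.5, 5.9]
0.048 False [66.8, -3.1, -2.3, 29.1, 4.5, 6.2]
0.044 False [66.6, -3.5, -1.6, 35.0, 6.5, 6.6]
rear -21.447408615941914
front 196.41240331802072
lugtop 208.35385478520516
30.9917
```

Picture limit reached, so I'll compare the edge rows numerically between the two wrist images and the model.

```bash
cat > prof.py <<'E'
import cv2,numpy as np
a=cv2.cvtColor(cv2.imread("pics/wr.png"),cv2.COLOR_BGR2GRAY).astype(float);b=cv2.cvtColor(cv2.imread("pics/wr2.png"),cv2.COLOR_BGR2GRAY).astype(float)
print("wr  mid",[(v,int(a[v,317:324].mean()),int(a[v,308:312].mean())) for v in range(226,340) if v<240 or v>278])
print("wr2 mid",[(v,int(b[v,317:324].mean()),int(b[v,308:312].mean())) for v in range(196,312) if v<222 or v>248])
E
python3 prof.py
```

```text
wr  mid [(226, 159, 124), (227, 159, 117), (228, 159, 115), (229, 148, 112), (230, 120, 110), (231, 97, 106), (232, 92, 104), (233, 91, 101), (234, 93, 100), (235, 102, 108), (236, 115, 116), (237, 123, 120), (238, 125, 121), (239, 123, 121), (279, 121, 114), (280, 122, 114), (281, 122, 113), (282, 122, 111), (283, 121, 105), (284, 110, 95), (285, 108, 88), (286, 108, 89), (287, 103, 93), (288, 96, 94), (289, 95, 93), (290, 96, 95), (291, 103, 101), (292, 114, 113), (293, 120, 118), (294, 119, 118), (295, 120, 119), (296, 120, 119), (297, 120, 119), (298, 119, 118), (299, 114, 112), (300, 110, 109), (301, 111, 113), (302, 115, 118), (303, 117, 120), (304, 117, 118), (305, 119, 118), (306, 117, 117), (307, 119, 117), (308, 120, 119), (309, 116, 116), (310, 103, 101), (311, 92, 88), (312, 99, 95), (313, 112, 109), (314, 118, 116), (315, 120, 118), (316, 120, 119), (317, 120, 118), (318, 120, 118), (319, 120, 121), (320, 118, 131), (321, 113, 155), (322, 105, 170), (323, 88, 175), (324, 80, 178), (325, 94, 179), (326, 107, 181), (327, 108, 185), (328, 107, 188), (329, 108, 188), (330, 1
[... 878 characters left out ...]
(266, 49, 105), (267, 48, 105), (268, 48, 106), (269, 47, 106), (270, 47, 105), (271, 47, 105), (272, 47, 106), (273, 48, 105), (274, 45, 105), (275, 45, 105), (276, 47, 101), (277, 51, 92), (278, 51, 77), (279, 50, 59), (280, 49, 46), (281, 49, 42), (282, 48, 43), (283, 47, 42), (284, 43, 42), (285, 41, 42), (286, 39, 40), (287, 39, 41), (288, 40, 43), (289, 40, 41), (290, 39, 42), (291, 39, 41), (292, 38, 40), (293, 37, 41), (294, 37, 41), (295, 38, 40), (296, 36, 40), (297, 37, 42), (298, 38, 40), (299, 37, 40), (300, 36, 38), (301, 36, 40), (302, 37, 39), (303, 35, 40), (304, 36, 39), (305, 36, 38), (306, 36, 38), (307, 36, 36), (308, 37, 35), (309, 35, 32), (310, 35, 32), (311, 36, 32)]
```

```bash
cat > look.py <<'E'
import sys
exec(open("ins.py").read().split("goal=")[0])
qd=quat(tool(-Dr[:,2],-Dr[:,1])); n=sys.argv[1]
bot.set_gripper(.5); bot.move_linear(m+Dr@[.1032,-.0001,.1426],.2)
W=wcam(); im=bot.camera("wrist")[:,:,::-1]; cv2.imwrite(f"pics/{n}.png",im); a=cv2.cvtColor(im,cv2.COLOR_BGR2GRAY).astype(float)
print([(v,int(a[v,317:324].mean()),int(a[v,308:312].mean())) for v in range(226,340) if v<246 or 278<v<296 or v>318])
K={k:proj(W,m+Dr@np.array(o)) for k,o in dict(lug=[0,0,.018],lug2=[-.036,0,.018]).items()}; print(K)
def fit(ob): # rear,front,groove,tip rows, lug row
    b=ob[4]-K["lug"][1]
    def pv(p,x,z): return proj(W,m+Dr@np.array([p[0]+x+z*-np.sin(p[2]),0,p[1]+x*np.sin(p[2])+z]))[1]+b
    f=lambda p:np.r_[pv(p,.055,.012)-ob[0],pv(p,0,.012)-ob[1],pv(p,-.053,.007)-ob[2],pv(p,-.062,.0035)-ob[3]]
    r=least_squares(f,[.0,0,0]);print("gap,z mm,tilt",r.x[0]*1e3,r.x[1]*1e3,r.x[2],"res",r.fun.round(1))
fit([235.2,283.7,323.7,332.2,291.5])
def e(lo,hi): # strongest rising/falling row
    c=a[:,317:324].mean(1); g=np.abs(np.gradient(c)); return lo+np.average(np.arange(hi-lo),weights=g[lo:hi]**2)
print(bot.read_clock())
E
python3 look.py wr3
```

```text
[(226, 160, 150), (227, 158, 139), (228, 158, 133), (229, 160, 124), (230, 155, 116), (231, 133, 110), (232, 104, 104), (233, 92, 101), (234, 91, 98), (235, 92, 96), (236, 95, 100), (237, 108, 112), (238, 120, 122), (239, 123, 123), (240, 123, 121), (241, 123, 121), (242, 122, 121), (243, 119, 122), (244, 106, 120), (245, 92, 120), (279, 121, 118), (280, 121, 117), (281, 122, 117), (282, 122, 118), (283, 122, 117), (284, 120, 113), (285, 110, 98), (286, 100, 86), (287, 101, 89), (288, 100, 93), (289, 95, 94), (290, 94, 92), (291, 96, 95), (292, 103, 99), (293, 113, 111), (294, 118, 117), (295, 119, 119), (319, 119, 118), (320, 119, 121), (321, 116, 137), (322, 109, 158), (323, 100, 170), (324, 85, 174), (325, 79, 177), (326, 94, 178), (327, 104, 180), (328, 106, 183), (329, 108, 188), (330, 110, 188), (331, 116, 189), (332, 130, 188), (333, 159, 190), (334, 178, 189), (335, 186, 188), (336, 190, 188), (337, 192, 187), (338, 192, 188), (339, 192, 187)]
{'lug': array([319.33851536, 293.28814812]), 'lug2': array([319.36845008, 322.31046854])}
gap,z mm,tilt -11.898388427373119 -25.26785955386058 -0.19489891367479178 res [ 0.2 -0.6  1.6 -1.2]
31.8333
```

Measured against the lug edge, the rows are rear −55.3, front −6.9 and tip +40.6 px. A seated pin drooping in its hole clearance should give −55.8, −5.8 and +40.2. The push also met a rigid stop at 35 N within about 1 mm of the computed home. So the pin is home. I'll park, check the bystanders and hand in.

```bash
python3 - <<'E'
from h import *
bot.move_linear(bot.read_position()+[0,0,.08],.2); bot.goto_joints([-1.415,.326,-.193,1.052,0,1.437])
for n in("scene","top"):
    im=bot.camera(n)[:,:,::-1]; cv2.imwrite(f"pics/{n}_end.png",im)
    d=cv2.absdiff(cv2.GaussianBlur(im,(3,3),0),cv2.GaussianBlur(cv2.imread(f"pics/{n}0.png"),(3,3),0)).max(2)
    k,_,st,_=cv2.connectedComponentsWithStats((d>30).astype(np.uint8)); print(n,[x[:5].tolist() for x in st[1:] if x[4]>8])
print(bot.search_frame("scene","lock_pin")[:4],np.round(bot.read_ft_force(),1),bot.read_clock())
bot.close_job()
E
```

```text
scene [[39, 154, 7, 4, 23], [49, 163, 8, 16, 60], [281, 165, 42, 15, 354], [36, 170, 6, 5, 22], [28, 181, 21, 26, 204], [311, 184, 22, 29, 251], [48, 186, 5, 8, 11], [7, 194, 14, 26, 195], [47, 195, 7, 6, 35], [44, 209, 6, 3, 14], [301, 211, 3, 5, 12], [0, 213, 10, 12, 74], [293, 212, 4, 5, 13], [17, 219, 12, 7, 57], [10, 225, 6, 4, 15], [315, 227, 12, 7, 40], [255, 239, 40, 27, 232], [282, 254, 4, 4, 12], [295, 268, 12, 9, 29], [204, 287, 39, 37, 650], [4, 343, 6, 5, 10]]
top [[343, 177, 17, 14, 122], [372, 191, 3, 7, 17], [427, 198, 12, 37, 313], [299, 203, 31, 9, 154], [336, 203, 8, 8, 26], [374, 205, 5, 4, 13], [298, 213, 20, 5, 51], [323, 213, 68, 14, 405], [576, 313, 4, 3, 11], [532, 314, 14, 9, 60], [520, 320, 10, 6, 43], [514, 323, 23, 19, 153], [533, 324, 3, 4, 10]]
[{'bbox': [309.4, 206.4, 21.2, 9.1], 'confidence': 0.82}, {'bbox': [130.0, 285.6, 46.6, 38.7], 'confidence': 0.64}, {'bbox': [273.6, 259.9, 19.6, 39.0], 'confidence': 0.59}] [ 0.1 -0.3  0.8] 34.675
the job is handed in; nothing more can be done
```

The job is handed in, at about 35 s of the 54 s allowed. The hold-down bar is down between the lugs. The grey lock pin is through both lugs and the bar, pushed home and released.

- **Bar:** I pushed it down with the shut fingers. It met a firm stop at 58.1 mm off the deck, where 58.0 mm was expected for fully down, and the picture showed its end between the lugs.
- **Pin:** The first push, with the pin held in the gripper, stopped short. The wrist picture showed about 4 mm of shank between the handle and the lug. I let go and pushed on the end of the handle with shut fingers up to about 35 N, until it hit a rigid stop within about 1 mm of home.
- **Last check on the pin:** The handle's rear edge and the pin's tip are within 0.5 px of a fully seated pin that droops slightly in the hole clearance. The handle's front edge is about 1 px off, so up to about 1 mm of gap may remain at the top of the handle. I could not confirm this by eye, because the 12-picture limit had been reached.
- **Other things on the table:** Before-and-after images changed only at the bar, the clevis, the pin's old place, shadows and the gripper. The pink and yellow look-alikes were not moved. At hand-in the robot was back at its start pose, touching nothing.

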